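# Brace a square jar and twist off its tight lid

## Task

Stand the square amber jar, lid still on, fully down in the square socket of the jar brace so that it cannot turn; then twist its tight red lid anticlockwise (seen from above) about a sixth of a turn, just until its lugs come free. Lift the lid straight up and finish while still holding it, level and straight over the jar's mouth with a gap of about 2 cm, the jar staying down in the brace. Keep the jar upright throughout, and leave the other things on the worktop where they stand.

Things in the scene. Friction and masses are not known exactly. Their poses are not given: they have to be found in the camera images.
- jar_mid (a point): centre of the loose amber jar, 50 mm above its foot, z up. Square body 60x60 mm, 60 mm high, x and y square to its sides (white dot on the shoulder at -x); about 0.35 kg. Starts standing on the worktop outside the brace. It can be carried by the closed lid. Unbraced, it turns along with the lid.
- jar_rim (a point): centre of the jar's mouth, 98 mm above its foot: top of the round neck, 38 mm across. Three thread pieces on the neck hold the lid's three lugs. The lid lifts off only at 0.7 to 1.35 rad anticlockwise of dots-in-line, relative to the jar (best 1.0); pulled before that, the jar comes up too. At 1.4 rad the lugs run into the next pieces (do not force them past). Clockwise comes to a stop.
- lid_mid (a point): centre of the red fluted lid, 56 mm across, 24 mm high (12 mm from here to its lower edge and to its flat top); z up, white dot on top at -x. Closed it lies 40 mm above jar_mid, lower edge 18 mm above the square body, its dot within 0.18 rad of the jar's dot. Tight: 0.1 to 0.5 N m to turn, so grip with 40 N or more. It does not rise while turning.
- seal (a joint): sprung sealing disc inside the lid (m): near 0 while the lid sits on the rim, where it presses with about 25 N; about -0.0015 once the lid is off, as it springs out. It makes the lid tight until it is lifted.
- brace: jar brace fixed to the worktop: steel plate 124x124 mm with a grey square socket, 64 mm wide inside, walls along its x and y, lips sloping out to 80 mm at the top, 31 mm up. Origin: centre of its underside, z up. Socket floor 6 mm up, so the seated jar_mid is 56 mm up. The jar fits in any of four quarter turns, 2 mm play a side (turns 4 degrees).
- mug: bystander, loose: blue-grey mug, 87x116x96 mm; origin at the centre of its underside; leave it alone
- tea_box: bystander, loose: red tea carton, 54x65x119 mm; origin at the centre of its underside; leave it alone
- spice: bystander, loose: spice jar with a red cap, 45 mm across, 106 mm tall; origin at the centre of its underside; leave it alone
- mustard: bystander, loose: small round jar with a black cap, 56 mm across, 75 mm tall; origin at the centre of its underside; leave it alone
- cup: bystander, loose: white espresso cup, 63x92x51 mm; origin at the centre of its underside; leave it alone
- spoon: bystander, loose: teaspoon lying flat, 137x28x13 mm; origin at the centre of its underside; leave it alone
- soap_pump: bystander, loose: dark soap pump bottle, 80x66x190 mm; origin at the centre of its underside; leave it alone
Not all that is in view belongs to the job. What is shaped like the part that bears lid_mid but yellow is not meant.

How it is judged:
By the outcome, as a careful person would: the job done as asked, in the order asked, and still so for the second after the job is handed in, while the arm keeps its last pose, push and grip.
It also fails if it takes over 42 s, if anything falls off the work surface, if the arm or the gripper's body presses on something with over 40 N, if the wrist force passes 120 N, or if a joint passes its speed limit or range.

## Robot

A 7-joint arm with a two-finger parallel gripper is mounted at the origin on a cart in front of the work surface, level with it; the furniture and walls round the work are solid. World frame = base frame: x ahead of the robot, y to its left, z up, the work surface at z = 0. Lengths are in m, angles in rad, forces in N, time in s.
With the tool pointing down it reaches from about 0.4 to 0.75 m from the base axis. Payload 19.5 kg.
Tool frame: the origin (TCP) lies on the front face of the gripper's body, between the roots of the fingers; the fingertips stand 73 mm ahead of it and the grasp point (between the pads) lies 54 mm ahead of it (robot.tip_reach is the z of the fingertips in the tool frame, in m); z points along the fingers, y is the line along which they close (so a half turn about z gives the same grasp; the last joint's range is limited). The gripper opens to 85 mm and grips with 20 to 120 N. Pads are 22 mm wide; open, the fingers measure 114 mm over their backs; the gripper's body (76 mm by 85 mm) begins 54 mm behind the grasp point. The pads swing forward as they close: fully open they stand 13 mm farther back than shut.
Start: joints at [1.15, 0.707, -0.028, 1.485, 0.022, 0.951, -0.075], TCP at [0.213, -0.534, 0.304] pointing down, gripper open.
Joint ranges: [-2.71, 2.71], [-0.32, 2.16], [-1.57, 1.52], [0, 2.45], [-1.46, 4.6], [0, 2.02], [-2.83, 2.83]. Speed limits (rad/s): [1.89, 1.89, 2.57, 2.57, 3.01, 3.01, 3.01].

## Interface

Orientations are given as a rotation vector (axis times angle).
In Python, from rig import monitor, imaging, order, robot gives the robot as it stands.
- The arm moves only by the tool move_arm, never from a script. Its argument "motion" is a list that holds one entry, the list of rows, each a list of 7 numbers: the closure, from 0 (fully open) to 1 (shut), then the shift along the tool's x, y, z in mm, then the turn, a rotation vector about the tool's x, y, z in rad. In form: [[[hand, x, y, z, ax, ay, az], ...]]. A call has 1 to 20 rows; each row is the pose to reach, as a shift and turn from the pose commanded when the call began, along the tool's axes at that moment; what a row does not reach only later rows make up. A row lasts 1/10 s, in which the tool goes at most 50 mm and 8.59 degrees, less where a joint would pass 70% of its speed; a pose out of reach is approached as far as the arm can. A call with a gripper value outside its range is refused whole. The fingers move at their own pace and stop on an object; "newtons" is the grip in N (left out, the last holds). Time passes only in rows, so rows that repeat a pose let the fingers close. It gives the time, the measured TCP pose, the force, the opening and the grip force at its end, in the units of the state.
- monitor.get_obs(): the state, without advancing time (a new reading comes with each control period).
- imaging.camera(name): name is "scene" or "top" or "wrist"; returns a dict with "image" (420x560x3 uint8, red, green, blue), "fx", "fy", "cx", "cy" (pixels), "k1" (the pictures are not rectified: a ray, as slopes to the right and down, at radius r is drawn at 1 + k1 r^2 times it, then the intrinsics apply), "T" (4x4, takes a point from camera to world coordinates); the wrist camera has in their place "tool_from_camera" (4x4, takes a point from camera to tool coordinates, whose origin is the TCP and whose axes are the flange's). Camera axes: x right, y down, z forward; pixel columns grow to the right and rows downward; lengths in m; the calibration is good to about 2 mm. A picture is of the moment at which its call begins: read the wrist's pose just before it. There is no depth.
- order.hand_in(): hands the job in; it is judged then, once.
Trained networks look in a picture, given as the dict that the camera call returned (one of the last four; its "shot" number tells which), for a name from the list of things; names that differ only in an ending like _2 or _b are one class to them, and where a whole thing is asked for, a point or a joint stands for the part that bears it (a point fixed in the world has none). Each returns a list of dicts, best first, with "conf" (0 to 1); they miss things now and then, are a little off and sometimes report something else, mostly with a low value. They report only what shows in the picture. A call takes as long as a camera call. They do not tell look-alikes from the thing itself.
- imaging.silhouettes(picture, label): "region" (420x560 bool, what is visible of it) and "rect" ([left, top, right, bottom] in pixels, round what is visible of it).
- imaging.tip_of(picture, label): "uv" ([column, row] in pixels: a listed point, or the origin of a listed thing).
The state is a dict: "time_s": time; "q": joint angles; "joint_velocities": joint speeds; "joint_torque": joint torques, N m; "tool_pos": TCP position; "tool_rot": TCP orientation; "force": force on the tool from outside, world axes, zero at the start; "ft_torque": the same for the moment, N m; "finger_gap": finger opening in m; "finger_force": force on a finger pad.
Only numpy, scipy, OpenCV 4.12 (cv2) and the standard library are available. Lean on these libraries where they do the work, as an engineer would, in place of code of your own. Each camera call takes 0.05 s, during which the arm holds its last target. There are 200 camera calls.

## Working session

There is one attempt and no reset: what is moved stays moved. The work goes in short steps, Python scripts to look and compute and a tool call to move; the robot and the scene stay as the last step left them, time stands still between calls to the robot, and variables do not carry over. Pictures are saved under pics/ and viewed, at most 10 in all, crops included, and the job is handed in when it is done.

Besides the shell and the picture viewer there is one more tool, called after "Call:" as name(argument=value, ...), one argument or row to a line, values as JSON. move_arm: Moves the arm, as the interface text tells. Its arguments: {"type":"object","properties":{"motion":{"type":"array","items":{"type":"array","items":{"type":"array","items":{"type":"number"}}}},"newtons":{"type":"number"}},"required":["motion"]}

```bash
ls; mkdir -p pics; cat > h.py <<'E'
import numpy as np, cv2
from rig import monitor, imaging, order, robot
from scipy.spatial.transform import Rotation as R
def cam(n):
    o=monitor.get_obs(); c=imaging.camera(n)
    if n=="wrist":
        T=np.eye(4);T[:3,:3]=R.from_rotvec(o["tool_rot"]).as_matrix();T[:3,3]=o["tool_pos"]
        c["Tw"]=T@np.array(c["tool_from_camera"])
    else: c["Tw"]=np.array(c["T"])
    return c
def ray(c,uv):
    d=np.array([(uv[0]-c["cx"])/c["fx"],(uv[1]-c["cy"])/c["fy"]]);s=d.copy()
    for _ in range(30): s=d/(1+c["k1"]*(s@s))
    return c["Tw"][:3,3],c["Tw"][:3,:3]@np.array([s[0],s[1],1])
def atz(c,uv,z):
    o,d=ray(c,uv); return o+d*(z-o[2])/d[2]
def proj(c,p):
    q=np.linalg.inv(c["Tw"])@np.append(p,1); s=q[:2]/q[2]; s=s*(1+c["k1"]*(s@s))
    return np.array([s[0]*c["fx"]+c["cx"],s[1]*c["fy"]+c["cy"]])
def tri(obs):
    A=0;b=0
    for c,uv in obs:
        o,d=ray(c,uv);d=d/np.linalg.norm(d);P=np.eye(3)-np.outer(d,d);A=A+P;b=b+P@o
    return np.linalg.solve(A,b)
def save(c,n): cv2.imwrite("pics/"+n+".png",c["image"][:,:,::-1])
E
cat > a.py <<'E'
from h import *
np.set_printoptions(precision=4,suppress=True)
o=monitor.get_obs();print(o["time_s"],o["tool_pos"],o["tool_rot"],o["force"])
cs={n:cam(n) for n in("scene","top","wrist")}
for n,c in cs.items(): save(c,n+"0");print(n,c["Tw"][:3,3])
H=dict(jar_mid=.05,jar_rim=.098,lid_mid=.09,brace=0,mug=0,tea_box=0,spice=0,mustard=0,cup=0,spoon=0,soap_pump=0)
for l,z in H.items():
    for n,c in cs.items():
        for d in imaging.tip_of(c,l)[:3]: print(l,n,round(d["conf"],2),np.round(d["uv"],1),atz(c,d["uv"],z)[:2])
np.set_printoptions()
im=np.hstack([cs["scene"]["image"],cs["top"]["image"]])
E
python3 a.py
```

```text
pics
0.0 [ 0.2126 -0.5341  0.3034] [-3.0844 -0.5914  0.0004] [ 0.0527 -0.1819  0.1164]
scene [0.0698 0.7658 0.7477]
top [ 0.4077 -0.0076  0.9474]
wrist [ 0.275  -0.5092  0.3726]
jar_mid scene 0.56 [372.1 211.9] [ 0.4397 -0.1642]
jar_mid top 0.77 [341.5 269.1] [ 0.4403 -0.1711]
jar_mid top 0.42 [346. 266.] [ 0.4458 -0.1829]
jar_rim scene 0.79 [373.5 190.6] [ 0.4463 -0.1757]
jar_rim top 0.58 [346.6 263.5] [ 0.449  -0.1759]
lid_mid scene 0.89 [373.3 193.7] [ 0.4459 -0.1757]
lid_mid scene 0.74 [394.2 201.9] [ 0.3943 -0.1698]
lid_mid scene 0.72 [335.5 205.2] [ 0.4953 -0.0924]
lid_mid top 0.89 [345.4 267. ] [ 0.4421 -0.1734]
lid_mid top 0.8 [384.9 268.4] [ 0.4254 -0.2606]
lid_mid top 0.63 [338.4 228.4] [ 0.5307 -0.1741]
brace scene 0.88 [299.1 292.9] [0.47   0.0981]
brace top 0.73 [226.9 273.7] [0.4739 0.1014]
mug scene 0.95 [209.5 246.8] [0.7127 0.0794]
mug top 0.9 [225.1 180.2] [0.7131 0.0761]
tea_box scene 0.6 [288.1 184.6] [ 0.7019 -0.2282]
tea_box scene 0.58 [237.7 223.7] [ 0.711  -0.0223]
tea_box top 0.61 [261.3 176.2] [ 0.7096 -0.0186]
spice scene 0.62 [267.4 204.5] [ 0.6965 -0.1245]
spice top 0.61 [305.7 174.9] [ 0.6957 -0.1336]
mustard scene 0.67 [285.8 182.1] [ 0.7135 -0.2353]
mustard scene 0.45 [298.1 293.3] [0.4711 0.1001]
mustard top 0.64 [336.8 166.6] [ 0.7059 -0.2182]
cup scene 0.61 [263. 240.] [ 0.6262 -0.003 ]
cup top 0.83 [263.1 202.8] [ 0.6384 -0.0129]
spoon scene 0.86 [197.3 288.4] [0.6494 0.1956]
spoon scene 0.66 [263.3 239.6] [ 0.6264 -0.0046]
spoon top 0.73 [180.5 214.3] [0.6404 0.1999]
soap_pump scene 0.83 [156.7 289.8] [0.7157 0.2416]
soap_pump top 0.66 [162.1 191.4] [0.708  0.2413]
```

View pics/scene0.png

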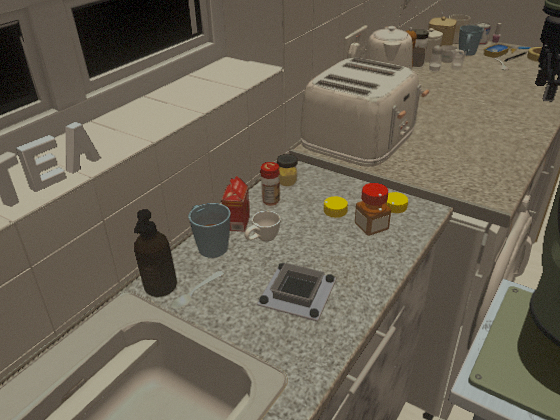

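View pics/top0.png

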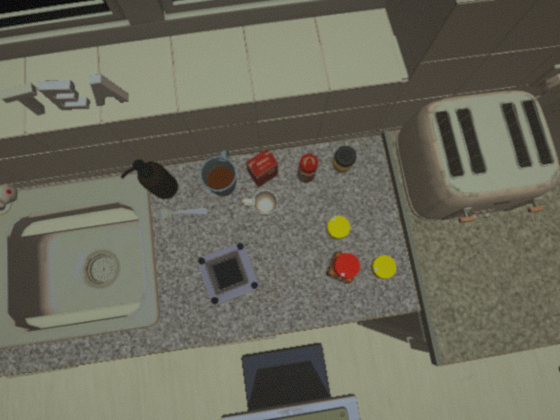

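The scene picture shows the amber jar with its red lid at about (373,210), yellow look-alike lids at (336,206) and (397,201), and the brace at (298,290). The top picture shows the jar at (346,267) and the brace at (228,274). The network points agree with both.

```bash
cat >> h.py <<'E'
def delta(p,rv):
    "shift mm and turn in tool axes from the measured pose to world pose p, rv"
    o=monitor.get_obs();M=R.from_rotvec(o["tool_rot"])
    return np.round(1000*M.inv().apply(np.array(p)-o["tool_pos"]),1),np.round((M.inv()*R.from_rotvec(rv)).as_rotvec(),3)
def down(yaw):
    "tool pointing down, tool x at world yaw"
    return (R.from_euler('z',yaw)*R.from_euler('x',np.pi)).as_rotvec()
def yaw():
    x=R.from_rotvec(monitor.get_obs()["tool_rot"]).as_matrix()[:,0]; return np.arctan2(x[1],x[0])
E
python3 - <<'E'
from h import *
c=imaging.camera("wrist");print(np.round(c["tool_from_camera"],3),c["fx"])
print(robot.tip_reach,[a for a in dir(robot) if a[0]!='_'],yaw())
print(delta([.39,-.20,.30],down(yaw())))
E
```

```text
[[-0.    -0.964 -0.266  0.067]
 [ 1.    -0.    -0.001 -0.   ]
 [ 0.001 -0.266  0.964 -0.069]
 [ 0.     0.     0.     1.   ]] 373.84026516617666
0.0726 ['Unreachable', 'tip_reach'] 0.3787238635352787
(array([ 288.4, -244.9,    3.9]), array([-0., -0.,  0.]))
```

Call:
move_arm(
  motion=[
    [[0,40,-30,0,0,0,0],[0,80,-60,0,0,0,0],[0,120,-90,0,0,0,0],[0,160,-120,0,0,0,0],[0,200,-150,0,0,0,0],[0,240,-180,0,0,0,0],[0,280,-210,0,0,0,0],[0,316,-234,0,0,0,0],[0,316,-234,0,0,0,0],[0,316,-234,0,0,0,0],[0,316,-234,0,0,0,0],[0,316,-234,0,0,0,0]],
  ],
)

```text
time_s: 3.05
tool_pos: [0.4192, -0.2009, 0.3039]
tool_rot: [3.086, 0.588, -0.0]
force: [-0.2, -0.9, 0.1]
finger_gap: 0.0855
finger_force: 0.0
```

```bash
python3 - <<'E'
from h import *
np.set_printoptions(precision=4,suppress=True)
o=monitor.get_obs();print(o["time_s"],o["tool_pos"],o["q"],yaw())
cs={n:cam(n) for n in("scene","top","wrist")};w=cs["wrist"];save(w,"wrist1")
for l,z in dict(jar_mid=.05,jar_rim=.098,lid_mid=.09,brace=0).items():
    for n,c in cs.items():
        for d in imaging.tip_of(c,l)[:3]: print(l,n,round(d["conf"],2),np.round(d["uv"],1),atz(c,d["uv"],z)[:2])
for l in("jar_mid","lid_mid"):
    for d in imaging.silhouettes(w,l)[:2]: print(l,d["conf"],np.round(d["rect"],1))
E
```

```text
3.05 [ 0.4192 -0.2009  0.3039] [ 0.3561  0.5492  0.0368  1.8693 -0.0287  0.7237 -0.7849] 0.37685657314677656
jar_mid scene 0.76 [372.1 211. ] [ 0.4412 -0.1674]
jar_mid top 0.61 [344.1 267.5] [ 0.443  -0.1779]
jar_mid top 0.49 [227.6 275.2] [0.4667 0.0945]
jar_rim scene 0.94 [378.3 191.2] [ 0.4363 -0.179 ]
jar_rim scene 0.72 [270.  202.2] [ 0.6145 -0.018 ]
jar_rim top 0.62 [346.2 264. ] [ 0.448  -0.1748]
lid_mid scene 0.97 [375.5 192.8] [ 0.4434 -0.1815]
lid_mid scene 0.76 [392.3 200.1] [ 0.4005 -0.1741]
lid_mid scene 0.66 [336.4 203.7] [ 0.4964 -0.0984]
lid_mid top 0.74 [339.3 225.1] [ 0.538  -0.1776]
lid_mid top 0.57 [344.6 266.6] [ 0.4432 -0.1718]
lid_mid top 0.35 [385.  267.1] [ 0.4282 -0.2615]
lid_mid wrist 0.9 [317.   52.9] [ 0.5306 -0.1849]
lid_mid wrist 0.71 [262.5 159.3] [ 0.4448 -0.1762]
lid_mid wrist 0.63 [358.4 199.2] [ 0.4434 -0.2567]
brace scene 0.68 [298.4 293.3] [0.4706 0.0998]
brace top 0.6 [226.4 273.5] [0.4746 0.1026]
brace wrist 0.63 [21.2 25.9] [0.4721 0.0962]
jar_mid 0.84 [217.4 108.2 308.3 170.8]
lid_mid 0.76 [329.2 167.6 386.6 232.3]
lid_mid 0.69 [287.   18.6 351.2  83.6]
```

View pics/wrist1.png

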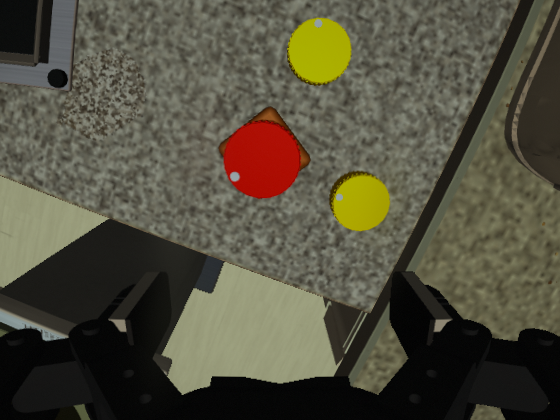

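The wrist view shows the red lid at (262,159), its dot at (235,177). The jar's shoulder corners are at about (270,108), (220,150) and (308,158). Next, a refined lid fit and a view of the brace.

```bash
cat > fitlid.py <<'E'
from h import *
from scipy.optimize import least_squares
def hullfit(c,mask,z0,z1,r,p0):
    cn=max(cv2.findContours(mask.astype(np.uint8),0,1)[0],key=cv2.contourArea)
    P=cn[:,0,:].astype(float);t=np.linspace(0,2*np.pi,60,endpoint=False)
    def res(p):
        pts=np.array([proj(c,[p[0]+r*np.cos(a),p[1]+r*np.sin(a),z]) for z in(z0,z1) for a in t],np.float32)
        h=cv2.convexHull(pts); return [cv2.pointPolygonTest(h,(float(x),float(y)),True) for x,y in P]
    s=least_squares(res,p0,diff_step=1e-3,loss='soft_l1'); return s.x,np.sqrt(2*s.cost/len(P))
E
python3 - <<'E'
from fitlid import *
w=cam("wrist");i=w["image"].astype(int)
m=(i[...,0]>90)&(i[...,1]<50)&(i[...,2]<50)
_,L,_,_=cv2.connectedComponentsWithStats(m.astype(np.uint8));m=L==L[155,270]
p,e=hullfit(w,m,.078,.102,.028,[.445,-.176]);print("lid",p,e,m.sum())
g=(i.min(2)>130); n,L,s,c=cv2.connectedComponentsWithStats(g.astype(np.uint8))
k=L[177,235];print("dot px",c[k] if k else None)
d=atz(w,c[k] if k else (235,177),.102)[:2]-p;print("dot off",d,"lid yaw",np.arctan2(-d[1],-d[0]))
for uv in((270,108),(220,151),(309,158)):
    q=atz(w,uv,.06)[:2]-p;print("corner",q,np.hypot(*q),np.degrees(np.arctan2(q[1],q[0])))
cv2.imwrite("pics/jarcrop.png",cv2.resize(w["image"][90:215,200:330,::-1],None,fx=4,fy=4,interpolation=2))
print(delta([.44,.095,.30],down(yaw())))
E
```

```text
lid [ 0.44564188 -0.17576511] 0.7600697979671831 4665
dot px [235.18644068 176.96610169]
dot off [-0.01841309  0.01440089] lid yaw -0.6637310609777657
corner [0.03678059 0.009742  ] 0.0380488930372223 14.835161631031186
corner [-0.01098408  0.03586808] 0.03751225305842291 107.0264485982392
corner [ 0.01095789 -0.03535802] 0.03701709354499212 -72.78113649048916
(array([ 127.9, -266.5,    3.9]), array([-0.,  0., -0.]))
```

View pics/jarcrop.png

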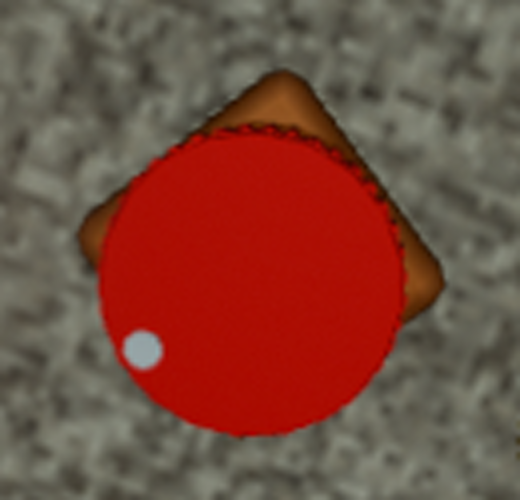

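The crop shows the lid circle with its dot at lower left and three rounded amber corners. The corner angles average about 16.4°, so the jar yaw is about -0.50 rad and the lid sits at about -0.16 rad relative to it. Now to look at the brace.

Call:
move_arm(
  motion=[
    [[0,20,-40,0,0,0,0],[0,40,-80,0,0,0,0],[0,60,-120,0,0,0,0],[0,80,-165,0,0,0,0],[0,100,-210,0,0,0,0],[0,120,-250,0,0,0,0],[0,128,-266,0,0,0,0],[0,128,-266,0,0,0,0],[0,128,-266,0,0,0,0]],
  ],
)

```text
time_s: 4.85
tool_pos: [0.4402, 0.0942, 0.3039]
tool_rot: [3.085, 0.592, -0.0]
force: [-0.3, -0.2, 0.1]
finger_gap: 0.0852
finger_force: 0.0
```

```bash
python3 - <<'E'
from h import *
o=monitor.get_obs();print(o["time_s"],o["tool_pos"],o["q"],yaw())
w=cam("wrist");save(w,"wrist2")
np.save("brace.npy",dict(w),allow_pickle=True)
for d in imaging.tip_of(w,"brace"): print(d["conf"],d["uv"],atz(w,d["uv"],0))
for d in imaging.silhouettes(w,"brace")[:1]:
    m=d["region"].astype(np.uint8);cn=max(cv2.findContours(m,0,1)[0],key=cv2.contourArea)
    q=np.array([atz(w,p,.006)[:2] for p in cn[:,0,:].astype(float)],np.float32);print(d["conf"],cv2.minAreaRect(q*1000))
E
```

```text
4.85 [0.44021197 0.09424463 0.30388011] [-0.34191271  0.53224374  0.09885858  1.91721492 -0.07786062  0.69593586
 -1.38863055] 0.37901082552965654
0.86 [289.0, 146.3] [0.47554293 0.09886794 0.        ]
0.56 ((476.1543273925781, 99.39936065673828), (124.49246215820312, 123.72691345214844), 11.683488845825195)
```

View pics/wrist2.png

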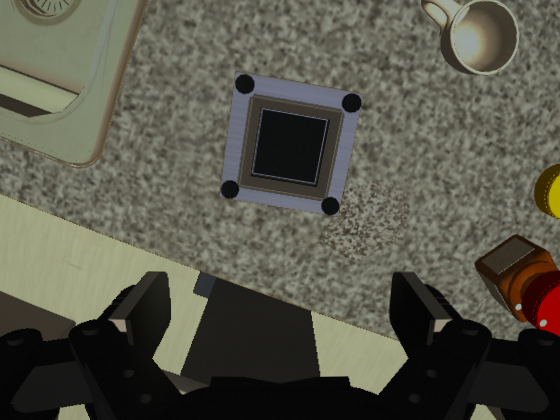

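The wrist view shows the brace with corner screws at (245,84), (352,102), (330,206) and (230,189). At the lower right, the jar's shoulder dot is at (518,307) and the lid's dot at (543,323).

```bash
python3 - <<'E'
from fitlid import *
w=np.load("brace.npy",allow_pickle=True).item();i=w["image"].astype(int)
m=(i.max(2)<35).astype(np.uint8);n,L,s,c=cv2.connectedComponentsWithStats(m)
sc=[]
for u,v in((245,84),(352,102),(330,206),(230,189)):
    k=L[v,u];sc.append(atz(w,c[k],.007)[:2])
sc=np.array(sc);print(sc.mean(0),[np.degrees(np.arctan2(*(sc[b]-sc[a])[::-1]))%90 for a,b in((0,1),(1,2),(2,3),(3,0))],[np.linalg.norm(sc[b]-sc[a]) for a,b in((0,1),(1,2))])
k=L[150,290];cn=max(cv2.findContours((L==k).astype(np.uint8),0,1)[0],key=cv2.contourArea)[:,0,:]
for z in(.006,.0165,.02): print("socket",z,cv2.minAreaRect(np.float32([1000*atz(w,p.astype(float),z)[:2] for p in cn])))
p=np.array([.4456,-.1758])
for uv,z in(((518,307),.06),((543,323),.102)):
    d=atz(w,uv,z)[:2]-p;print(d,np.hypot(*d),np.arctan2(-d[1],-d[0]))
# target: gripper closing line (tool y) etc
print(delta([.4456,-.1758,.09+.051],down(yaw())))
E
```

```text
[0.47572151 0.0992425 ] [np.float64(12.159872319232392), np.float64(12.051415747649145), np.float64(12.01225287667016), np.float64(12.179690047540484)] [np.float64(0.10262839194816836), np.float64(0.10262981507503352)]
socket 0.006 ((475.8725280761719, 99.24462890625), (61.01141357421875, 60.90926742553711), 12.156432151794434)
socket 0.0165 ((476.63763427734375, 99.81583404541016), (59.26557922363281, 59.166404724121094), 12.156516075134277)
socket 0.02 ((476.8927307128906, 100.00626373291016), (58.68368148803711, 58.585426330566406), 12.156475067138672)
[-0.02403944  0.00920167] 0.025740343268889403 -0.36556886786466164
[-0.01864367  0.01451599] 0.02362838280129262 -0.6615561973235463
(array([-94.2, 252.3, 163. ]), array([0., 0., 0.]))
```

Call:
move_arm(
  motion=[
    [[0,-28,38,5,0,0,0],[0,-56,76,10,0,0,0],[0,-84,114,16,0,0,0],[0,-110,150,22,0,0,0],[0,-118,162,24,0,0,0],[0,-118,162,24,0,0,0],[0,-118,162,24,0,0,0]],
  ],
)

```text
time_s: 5.7
tool_pos: [0.3906, -0.0996, 0.28]
tool_rot: [-3.085, -0.59, -0.0]
force: [0.6, 0.7, -0.5]
finger_gap: 0.0857
finger_force: 0.0
```

```bash
cat > b.py <<'E'
from fitlid import *
o=monitor.get_obs();print(o["time_s"],o["tool_pos"],yaw())
w=cam("wrist");i=w["image"].astype(int)
np.save("jar.npy",dict(w),allow_pickle=True)
m=(i[...,0]>90)&(i[...,1]<50)&(i[...,2]<50)
u,v=np.round(proj(w,[.4456,-.1758,.102])).astype(int);print(u,v)
_,L,_,_=cv2.connectedComponentsWithStats(m.astype(np.uint8));m=L==L[v,u]
p,e=hullfit(w,m,.078,.102,.028,[.4456,-.1758]);print("lid",p,e,m.sum())
g=(i.min(2)>125);n,L,s,c=cv2.connectedComponentsWithStats(g.astype(np.uint8))
for k in range(1,n):
    if np.hypot(*(c[k]-(u,v)))<70 and s[k,4]>8:
        for z in(.06,.102):
            d=atz(w,c[k],z)[:2]-p;print(c[k],s[k,4],z,np.hypot(*d),np.arctan2(-d[1],-d[0]))
x0,y0=max(u-70,0),max(v-75,0);cv2.imwrite("pics/j2.png",cv2.resize(w["image"][y0:y0+150,x0:x0+140,::-1],None,fx=4,fy=4,interpolation=2));print(x0,y0)
E
python3 b.py
```

```text
5.7 [ 0.39057379 -0.09958155  0.28000918] 0.3778202052595779
415 181
lid [ 0.44468162 -0.17934962] 2.092428868248312 5046
[384.01612903 197.51612903] 62 0.06 0.02208552603810536 -0.15718537113327954
[384.01612903 197.51612903] 62 0.102 0.02517158681042074 -0.8054642367462483
[454.08333333 214.02777778] 36 0.06 0.05854557625148237 1.356878978967084
[454.08333333 214.02777778] 36 0.102 0.03499321998246595 1.298328565187703
345 106
```

View pics/j2.png

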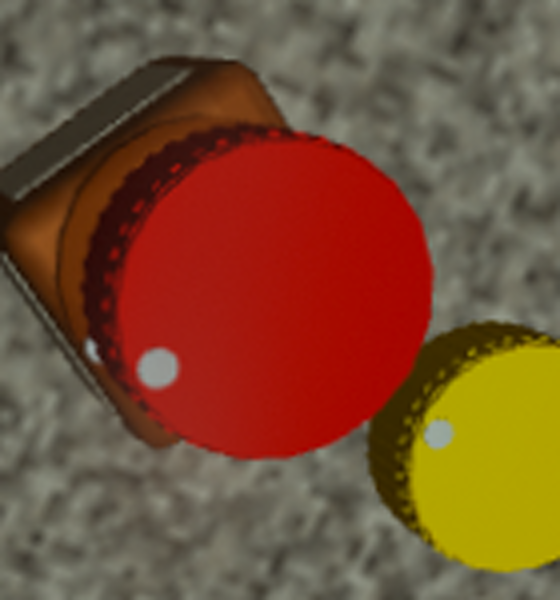

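The crop shows the lid dot at about (157,368), the jar's shoulder dot peeping out at (93,350), and two upper label edges: (10,200)-(190,68) and (5,258)-(105,398).

```bash
python3 - <<'E'
from fitlid import *
w=np.load("jar.npy",allow_pickle=True).item();f=lambda a:np.array([345+a[0]/4,106+a[1]/4])
for a,b in(((10,200),(190,68)),((5,258),(105,398))):
    for z in(.05,.06):
        d=(atz(w,f(b),z)-atz(w,f(a),z))[:2];print(z,np.hypot(*d),np.degrees(np.arctan2(d[1],d[0]))%90-90)
for p in((.4456,-.1758),(.445,-.1765)):
  for a,z in(((157,368),.102),((93,350),.06),((93,350),.062)):
    d=atz(w,f(a),z)[:2]-p;print(d,np.hypot(*d),np.arctan2(-d[1],-d[0]))
print(delta([.4456,-.1758,.20],down(yaw())),delta([.4456,-.1758,.142],down(yaw())))
E
```

```text
0.05 0.0436536030277032 -31.205938212989196
0.06 0.04219415054194671 -31.20593821298919
0.05 0.036590352967953335 -31.022370383386672
0.06 0.03536704314035677 -31.022370383386615
[-0.01860205  0.01430482] 0.02346622968614112 -0.6555453027063837
[-0.02450046  0.01313738] 0.02780041951236496 -0.49219406349697814
[-0.02427989  0.01374564] 0.027900818763058385 -0.5151447381029306
[-0.01800205  0.01500482] 0.023435405316303372 -0.6948402441022865
[-0.02390046  0.01383738] 0.02761711630498234 -0.5248044454074721
[-0.02367989  0.01444564] 0.02773830772134112 -0.5477679245982363
(array([22.6, 91.6, 80. ]), array([-0., -0.,  0.])) (array([ 22.5,  91.6, 138. ]), array([-0., -0.,  0.]))
```

Call:
move_arm(
  motion=[
    [[0,8,30,20,0,0,0],[0,16,62,40,0,0,0],[0,22,90,60,0,0,0],[0,23,92,80,0,0,0],[0,23,92,100,0,0,0],[0,23,92,120,0,0,0],[0,23,92,134,0,0,0],[0,23,92,139,0,0,0],[0,23,92,139,0,0,0],[0.2,23,92,139,0,0,0],[0.4,23,92,139,0,0,0],[1,23,92,139,0,0,0],[1,23,92,139,0,0,0],[1,23,92,139,0,0,0],[1,23,92,139,0,0,0],[1,23,92,139,0,0,0]],
  ],
  newtons=60,
)

```text
time_s: 7.35
tool_pos: [0.4461, -0.1763, 0.1417]
tool_rot: [-3.085, -0.592, -0.002]
force: [-0.5, 3.2, 10.6]
finger_gap: 0.0549
finger_force: 61.0
```

Call:
move_arm(
  motion=[
    [[1,0,0,-15,0,0,0],[1,0,0,-40,0,0,0],[1,0,0,-65,0,0,0],[1,8,-15,-85,0,0,-0.05],[1,23,-45,-90,0,0,-0.13],[1,40,-77,-90,0,0,-0.22],[1,58,-110,-90,0,0,-0.32],[1,76,-143,-90,0,0,-0.42],[1,94,-177,-90,0,0,-0.52],[1,110,-208,-90,0,0,-0.62],[1,122,-232,-90,0,0,-0.7],[1,129,-245,-90,0,0,-0.73],[1,129,-245,-90,0,0,-0.73],[1,129,-245,-90,0,0,-0.73],[1,129,-245,-90,0,0,-0.73]],
  ],
)

```text
time_s: 8.85
tool_pos: [0.4752, 0.0976, 0.231]
tool_rot: [2.673, 1.65, -0.001]
force: [0.4, 0.9, -4.4]
finger_gap: 0.0549
finger_force: 65.1
```

```bash
python3 - <<'E'
from h import *
o=monitor.get_obs();print(o["time_s"],o["tool_pos"],o["q"],yaw(),o["force"],o["ft_torque"],o["finger_gap"])
cs={n:cam(n) for n in("scene","top","wrist")}
dz=o["tool_pos"][2]-.1417
out=[]
for n,c in cs.items():
    u,v=np.round(proj(c,[*o["tool_pos"][:2],.06+dz])).astype(int);print(n,u,v)
    u,v=min(max(u,50),510),min(max(v,60),360)
    out.append(cv2.resize(c["image"][v-60:v+60,u-50:u+50,::-1],(266,320),interpolation=2))
cv2.imwrite("pics/carry.png",np.hstack(out))
print(delta([.4757,.0992,.1477],o["tool_rot"]))
E
```

```text
8.85 [0.47518837 0.09761822 0.23100696] [-0.21137674  0.69063498 -0.10097767  1.89663062  0.12196394  0.5604195
 -0.8572334 ] 1.1063519840197757 [ 0.44463268  0.91003839 -4.35514827] [-0.02290491 -0.043082   -0.0059531 ] 0.05492514302846969
scene 297 232
top 220 269
wrist 280 272
(array([ 1.3, -0.1, 83.3]), array([-0.   , -0.   ,  0.001]))
```

View pics/carry.png

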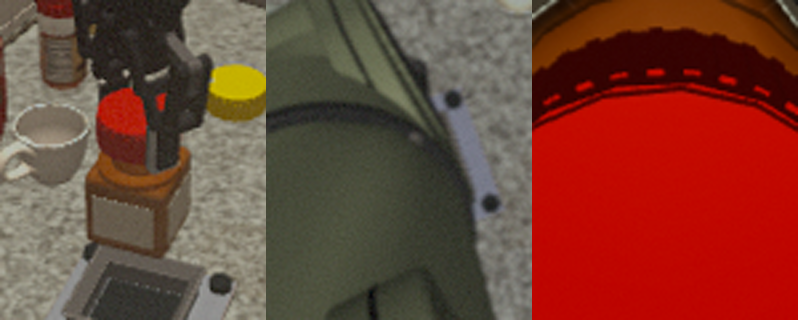

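The jar hangs upright from the lid with its faces parallel to the brace, which is right below it. Lowering.

Call:
move_arm(
  motion=[
    [[1,1,0,15,0,0,0],[1,1,0,32,0,0,0],[1,1,0,46,0,0,0],[1,1,0,54,0,0,0],[1,1,0,60,0,0,0],[1,1,0,65,0,0,0],[1,1,0,70,0,0,0],[1,1,0,74,0,0,0],[1,1,0,74,0,0,0]],
  ],
)

```text
time_s: 9.9
tool_pos: [0.4756, 0.0996, 0.1566]
tool_rot: [-2.671, -1.654, 0.0]
force: [-0.3, 0.4, -3.9]
finger_gap: 0.0551
finger_force: 65.1
```

No contact on the way into the socket; going down the last 9 mm.

Call:
move_arm(
  motion=[
    [[1,0,0,3,0,0,0],[1,0,0,6,0,0,0],[1,0,0,8,0,0,0],[1,0,0,9,0,0,0],[1,0,0,10,0,0,0],[1,0,0,10,0,0,0]],
  ],
)

```text
time_s: 10.5
tool_pos: [0.4754, 0.0998, 0.1476]
tool_rot: [-2.671, -1.654, -0.0]
force: [-5.9, 1.3, 18.8]
finger_gap: 0.0548
finger_force: 67.7
```

Call:
move_arm(
  motion=[
    [[1,0,0,0,0,0,0],[1,0,0,0,0,0,-0.08],[1,0,0,0,0,0,-0.16],[1,0,0,0,0,0,-0.24],[1,0,0,0,0,0,-0.32],[1,0,0,0,0,0,-0.4],[1,0,0,0,0,0,-0.48],[1,0,0,0,0,0,-0.56],[1,0,0,0,0,0,-0.64],[1,0,0,0,0,0,-0.72],[1,0,0,0,0,0,-0.8],[1,0,0,0,0,0,-0.88],[1,0,0,0,0,0,-0.96],[1,0,0,0,0,0,-1.04],[1,0,0,0,0,0,-1.12],[1,0,0,0,0,0,-1.18],[1,0,0,0,0,0,-1.18],[1,0,0,0,0,0,-1.18]],
  ],
  newtons=80,
)

```text
time_s: 12.3
tool_pos: [0.4763, 0.1, 0.1481]
tool_rot: [1.298, 2.859, 0.003]
force: [-1.4, 0.2, 23.8]
finger_gap: 0.0547
finger_force: 82.2
```

```bash
python3 - <<'E'
from h import *
o=monitor.get_obs();print(o["time_s"],o["tool_pos"],o["q"],yaw(),o["force"],o["ft_torque"],o["finger_gap"],o["finger_force"])
cs={n:cam(n) for n in("scene","wrist")}
c=cs["scene"];u,v=np.round(proj(c,[.4757,.0992,.066])).astype(int)
a=cv2.resize(c["image"][v-55:v+55,u-55:u+55,::-1],(380,380),interpolation=2)
w=cs["wrist"]; b=cv2.resize(w["image"][:,:,::-1],(400,380))
cv2.imwrite("pics/twist.png",np.hstack([a,b]))
E
```

```text
12.3 [0.4762808  0.0999581  0.14805153] [-0.09003258  0.85851161 -0.33066754  1.95622138  0.63437849  0.42740724
 -0.18182815] 2.289049584017106 [-1.39853864  0.20619783 23.84713745] [0.07758835 0.34435564 0.16664241] 0.054737314637159785 82.23802360938862
```

View pics/twist.png

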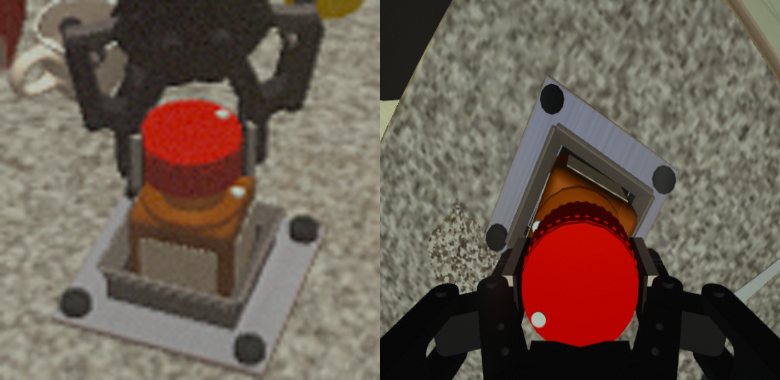

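Jar seated in the socket. The lid dot is at about (222,113) and the jar dot at (237,190) in the left crop, and the lid turned. Next I check the angle between them.

```bash
python3 - <<'E'
from h import *
w=cam("wrist");c=cam("scene");p=np.array([.4760,.0996]);u,v=np.round(proj(c,[.4757,.0992,.066])).astype(int)
f=lambda a:np.array([u-55+a[0]*110/380,v-55+a[1]*110/380])
g=lambda a:np.array([(a[0]-380)*1.4,a[1]*420/380])
for c_,n,uv,z in((c,"lid s",f((222,113)),.108),(c,"jar s",f((237,190)),.066),(w,"lid w",g((538,320)),.108),(w,"jar w",g((536,226)),.066)):
    d=atz(c_,uv,z)[:2]-p;print(n,np.hypot(*d),np.arctan2(-d[1],-d[0]))
print(yaw())
E
```

```text
lid s 0.02442925971315331 1.2476726095840551
jar s 0.027389135133763114 0.5576475488303224
lid w 0.02302978862129379 1.276162417119472
jar w 0.027658678147286137 0.34490163209939106
2.288988007230792
```

Call:
move_arm(
  motion=[
    [[1,0,0,-1,0,0,0],[1,0,0,-3,0,0,0],[1,0,0,-5,0,0,0],[1,0,0,-8,0,0,0],[1,0,0,-8,0,0,0]],
  ],
)

```text
time_s: 13.0
tool_pos: [0.4757, 0.0996, 0.1552]
tool_rot: [1.3, 2.86, 0.0]
force: [-1.0, 0.7, -2.0]
finger_gap: 0.0549
finger_force: 84.1
```

```bash
python3 - <<'E'
from h import *
o=monitor.get_obs();print(o["time_s"],o["tool_pos"],o["force"],o["ft_torque"],R.from_rotvec(o["tool_rot"]).as_matrix()[:,2])
c=cam("scene");u,v=np.round(proj(c,[.4757,.0992,.066])).astype(int)
cv2.imwrite("pics/lift1.png",cv2.resize(c["image"][v-55:v+55,u-55:u+55,::-1],(380,380),interpolation=2))
E
```

```text
13.0 [0.4757389  0.09961213 0.15522343] [-0.9765021   0.71885685 -1.98596426] [-0.01967074  0.0299846   0.03175949] [ 3.46203490e-04  1.77294748e-04 -9.99999924e-01]
```

View pics/lift1.png

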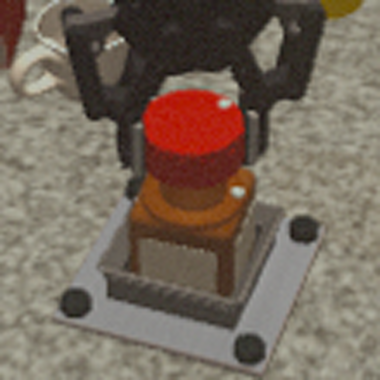

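The lid is rising and the jar stays put (its dot is still at (237,190)), with only the lid's weight on the wrist. Lifting to a 2 cm gap.

Call:
move_arm(
  motion=[
    [[1,0,0,-3,0,0,0],[1,0,0,-8,0,0,0],[1,0,0,-13,0,0,0],[1,0,0,-18,0,0,0],[1,0,0,-23,0,0,0],[1,0,0,-28,0,0,0],[1,0,0,-31,0,0,0],[1,0,0,-32,0,0,0],[1,0,0,-32,0,0,0],[1,0,0,-32,0,0,0],[1,0,0,-32,0,0,0]],
  ],
)

```text
time_s: 14.15
tool_pos: [0.4756, 0.0997, 0.1867]
tool_rot: [-1.299, -2.86, 0.0]
force: [-0.9, 0.4, -1.0]
finger_gap: 0.0546
finger_force: 84.2
```

```bash
python3 - <<'E'
from h import *
o=monitor.get_obs();print(o["time_s"],o["tool_pos"],o["force"],R.from_rotvec(o["tool_rot"]).as_matrix()[:,2])
c=cam("scene");w=cam("wrist")
for n,q,z in(("scene",c,0),("wrist",w,0)):
  for l,z in(("jar_rim",.104),("lid_mid",.136),("jar_mid",.056)):
    for d in imaging.tip_of(q,l)[:1]: print(n,l,round(d["conf"],2),atz(q,d["uv"],z)[:2])
u,v=np.round(proj(c,[.4757,.0992,.09])).astype(int)
cv2.imwrite("pics/lift2.png",cv2.resize(c["image"][v-65:v+65,u-65:u+65,::-1],(560,560),interpolation=2))
# rim lower-edge check
for n,p in(("lid low edge",[.4757,.0996,.124]),("rim",[.4757,.0996,.104])):
    print(n,(proj(c,p)-(u-65,v-65))*560/130)
E
```

```text
14.15 [0.47555954 0.09965389 0.18674447] [-0.92327871  0.42066427 -0.98884998] [-3.53792487e-04  3.66909531e-05 -9.99999937e-01]
scene jar_rim 0.81 [0.47135107 0.10054051]
scene lid_mid 0.73 [ 0.37540071 -0.10373938]
scene jar_mid 0.6 [0.47911541 0.09983758]
wrist lid_mid 0.8 [0.47428898 0.10111784]
lid low edge [277.93918543 220.87476113]
rim [277.74885874 256.89880776]
```

View pics/lift2.png

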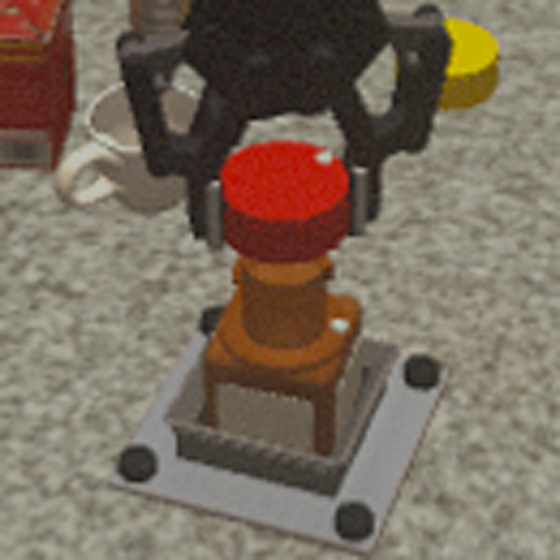

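The lid is level above the mouth, with the neck visible below it and the jar still seated. The gap is about 19 mm, so I raise it 1 mm and settle.

Call:
move_arm(
  motion=[
    [[1,0,0,-1,0,0,0],[1,0,0,-1,0,0,0],[1,0,0,-1,0,0,0],[1,0,0,-1,0,0,0],[1,0,0,-1,0,0,0]],
  ],
)

```text
time_s: 15.05
tool_pos: [0.4756, 0.0996, 0.1879]
tool_rot: [-1.299, -2.86, -0.0]
force: [0.1, 0.4, -1.0]
finger_gap: 0.0544
finger_force: 84.2
```

```bash
python3 -c "
from h import *
print(order.hand_in())"
```

```text
the job is handed in; nothing more can be done
None
```

I've handed the job in after about 15 s of robot time: the jar stands fully down in the brace, and the arm is holding the freed lid level over the jar's mouth with a gap of about 2 cm.

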